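Load the battery packs into the charging magazine

ROBOT

A 6-joint arm with a two-finger parallel gripper is mounted at the origin on a cart in front of the work surface, level with it; the furniture and walls round the work are solid. World frame = base frame: x ahead of the robot, y to its left, z up, the work surface at z = 0. Lengths are in mm, angles in rad, forces in N, time in s.
With the tool pointing down it reaches from about 350 to 775 mm from the base axis. Payload 7.3 kg.
Tool frame: the origin (TCP) lies at the very end of the fingers, on their centre line; the grasp point (between the pads) lies 19 mm behind it (bot.grip_point_offset is the distance from the TCP to the grasp point, in mm); z points along the fingers, y is the line along which they close (so a half turn about z gives the same grasp; the last joint's range is limited). The gripper opens to 92 mm and grips with 3 to 60 N. Pads are 19 mm wide; open, the fingers measure 130 mm over their backs; the gripper's body (75 mm by 190 mm) begins 47 mm behind the grasp point.
Start: joints at [1.162, 0.342, 1.524, -0, 1.275, -0.146], TCP at [136.372, 506.999, 226.741] pointing down, gripper open.
Joint ranges: [-2.53, 2.53], [-0.77, 2.02], [0.04, 2.7], [-1, 4.14], [0.28, 2.66], [-3.11, 3.11]. Speed limits (rad/s): [2.57, 2.57, 3.14, 3.14, 3.14, 3.14].

INTERFACE

Orientations are given as [roll, pitch, yaw] about the fixed x, y, z axes, in that order (R = Rz(yaw) Ry(pitch) Rx(roll)).
In Python, from plant import bot gives the robot as it stands. The module is installed in compiled form; this text tells all that it offers.
- The arm moves only by the shell command python3 -m jog 'ROWS' [OPENING]. ROWS is JSON, a list of rows, each a list of 6 numbers: the shift along the tool's x, y, z in mm, then the turn, a rotation vector about the tool's x, y, z in rad. In form: [[dx, dy, dz, rx, ry, rz], ...]. A call has 1 to 12 rows; each row shifts and turns the commanded pose from where the row before left it, along the tool's axes as they then stand; what a row does not reach is not made up. A row lasts 1/10 s, in which the tool goes at most 50 mm and 8.59 degrees, less where a joint would pass 70% of its speed; a pose out of reach is approached as far as the arm can. A call with a gripper value outside its range is refused whole. OPENING is the opening in per cent of the stroke, from 0 (shut) to 100 (fully open), set as the call begins (- or left out, the last holds). The fingers move at their own pace and stop on an object; the grip force is fixed at half the most. Time passes only in rows, so rows that do not move let the fingers close. It gives the time, the measured TCP pose, the force, the opening and the grip force at its end, in the units of the state.
- bot.get_obs(): the state, without advancing time (a new reading comes with each control period).
- bot.capture(name): name is "scene" or "top"; returns the picture (400x640x3 uint8, red, green, blue); there is no depth.
- bot.camera_model(name): a dict with "fx", "fy", "cx", "cy" (pixels), "position" and "orientation" of the camera in the world. Camera axes: x right, y down, z forward; pixel columns grow to the right and rows downward; lengths in mm; the calibration is good to about 2 mm. A picture is of the moment at which its call begins. camera_model takes no time and is no camera call.
- bot.close_job(): hands the job in; it is judged then, once.
Trained networks look in the newest picture that a camera, given by its name, has taken for a name from the list of things; names that differ only in an ending like _2 or _b are one class to them, and where a whole thing is asked for, a point or a joint stands for the part that bears it (a point fixed in the world has none). Each returns a list of dicts, best first, with "p" (0 to 1); they miss things now and then, are a little off and sometimes report something else, mostly with a low value. They report only what shows in the picture. A call takes as long as a camera call.
- bot.outline_of(target, camera): "mask" (400x640 bool, what is visible of it) and "pixel" ([column, row] in pixels, amid what is visible of it).
The state is a dict: "time": time; "joint_positions": joint angles; "dq": joint speeds; "tau": joint torques, N m; "tool_pos": TCP position; "tcp_rot": TCP orientation; "contact_force": force on the tool from outside, world axes, zero at the start; "moment": the same for the moment, N m; "grip_width": finger opening in mm; "finger_force": force on a finger pad.
Only numpy, scipy, OpenCV 4.12 (cv2) and the standard library are available. Lean on these libraries where they do the work, as an engineer would, in place of code of your own. Each camera call takes 0.05 s, during which the arm holds its last target. There are 200 camera calls.

TASK

Take the spent red pack out of the mouth of the charging magazine and stand it upright in the grey tray; then load every blue pack that is on the bench, one behind the other, by pushing each along the lane through the orange spring gate and under the yellow catch until the catch drops behind it and the gate has closed. Let the packs themselves open the gate and lift the catch: do not touch either with the gripper, and leave everything else on the bench where it is.

Things in the scene. Friction and masses are not known exactly. Their poses are not given: they have to be found in the camera images.
- magazine: charging magazine fixed on the bench: grey straight lane on a plate. Origin on the bench under the middle of the gate; +x loading direction, +y left side, z up. Lane floor z = 6 mm, inner wall faces y = +-37 mm. Open mouth from x = -100 mm (open end) to the gate at x = 0, walls there 28 mm above the bench. Packs lie with their 64 mm length along x; end stop at x = 246 mm, room for three
- infeed (a point): point on the lane floor in the mouth, at x = -60 mm of the magazine, where the middle of a pack's underside is well set down from above (the mouth is open above); axes as the magazine
- pocket (a point): point on the lane floor at x = 74 mm of the magazine: the middle of a pack's underside once pushed 8 mm past the catch. From x = 44 mm on the lane has a roof 42 to 46 mm above the bench, with a 36 mm wide slot along the middle (y = -18 to 18 mm) where the posts stand out: packs enter only through the gate. Each pack pushed in pushes those before it along
- gate_left (a joint): left orange leaf of the spring gate, 29 mm long and from 10 to 40 mm above the bench, on an upright hinge at the left lane wall (x = 0): 0 rad closed across the lane, 1.57 open along the wall; opens in the loading direction only, a spring shuts it (under 2 N at its edge)
- gate_right (a joint): right orange leaf of the spring gate, mirror of the left one, 0 rad closed, 1.57 open
- catch (a joint): yellow gravity catch: sloping bar 50 x 10 x 6 mm over the lane's left side (y = 18 to 28 mm of the magazine), hinged at x = -10 mm, 50 mm above the bench. 0 rad fully down, positive raised; a pack below raises it to about 0.2 rad (under 2 N), and it falls to 0 by its weight when the pack's rear has passed its end. Its top is 58 mm above the bench: fingers above 60 mm pass over it
- catch_tip (a point): the free lower end of the yellow catch, x = 34 mm of the magazine; when down it hangs about 26 mm above the bench. A pack is behind the catch when its middle is past x = 66 mm
- spent_mid (a point): spent pack: RED block, else the same as the blue packs (64 x 54 x 30 mm, black post 14 x 26 mm, 95 mm high, 220 g), standing in the mouth of the magazine at the start. The point is on the post's axis 47.5 mm above the underside; x along the 64 mm length
- spent: the same spent pack; origin in the middle of its underside
- tray: grey open tray fixed on the bench, 125 (x) x 145 (y) x 28 mm high, walls and floor 4 to 5 mm thick; origin in the middle of its underside
- tape: roll of black tape, 67 mm across, lying at the back left, a bystander
- glue: white glue bottle with red tip, 98 mm high, standing at the back, a bystander
- pack_a_mid (a point): charged pack, first, may be absent (None): BLUE block with black end bands, 64 (x) x 54 (y) x 30 mm high, with a black upright post 14 (x) x 26 (y) mm in the middle of its top; 95 mm high in all, 220 g. The point is on the post axis, 47.5 mm above the underside; x runs along the 64 mm length. Same both ways round. Grip the post's upper 35 mm across its 14 mm (wide faces): held so, the pack does not tip when pushed along x
- pack_a: the same first blue pack; origin in the middle of its underside
- pack_b_mid (a point): charged pack, second, may be absent (None): BLUE block with black end bands, 64 (x) x 54 (y) x 30 mm high, with a black upright post 14 (x) x 26 (y) mm in the middle of its top; 95 mm high in all, 220 g. The point is on the post axis, 47.5 mm above the underside; x runs along the 64 mm length. Same both ways round. Grip the post's upper 35 mm across its 14 mm (wide faces): held so, the pack does not tip when pushed along x
- pack_b: the same second blue pack; origin in the middle of its underside
- pack_c_mid (a point): charged pack, third, may be absent (None): BLUE block with black end bands, 64 (x) x 54 (y) x 30 mm high, with a black upright post 14 (x) x 26 (y) mm in the middle of its top; 95 mm high in all, 220 g. The point is on the post axis, 47.5 mm above the underside; x runs along the 64 mm length. Same both ways round. Grip the post's upper 35 mm across its 14 mm (wide faces): held so, the pack does not tip when pushed along x
- pack_c: the same third blue pack; origin in the middle of its underside

How it is judged:
By the outcome, as a careful person would: the job done as asked, in the order asked, and still so for the second after the job is handed in, with the robot touching nothing.
Of pack_a, pack_b, pack_c only 2 to 3 are there at a start; the rules pass over those that are not, and their reading is None.
At some moment in a run one of pack_a, pack_b, pack_c may be knocked a few centimetres aside while the robot is not near it.
Once in a run the grip may slacken for a moment while it holds something.
It also fails if it takes over 210 s, if anything falls off the work surface, if the arm or the gripper's body presses on something with over 40 N, if the wrist force passes 120 N, or if a joint passes its speed limit or range.

## Working session

There is one attempt and no reset: what is moved stays moved. The work goes in short steps, Python scripts to look and compute and a shell command to move; the robot and the scene stay as the last step left them, time stands still between calls to the robot, and variables do not carry over. Pictures are saved under pics/ and viewed, at most 14 in all, crops included, and the job is handed in when it is done.

```bash
mkdir -p pics; ls
python3 - <<'E'
from plant import bot
import cv2,numpy as np
for c in("scene","top"):
    im=bot.capture(c); cv2.imwrite(f"pics/{c}0.png",im[:,:,::-1]); print(c,bot.camera_model(c))
print(bot.get_obs())
for c in("scene","top"):
    for t in("magazine","spent","tray","pack_a","catch","tape","glue"):
        print(c,t,[(round(d["p"],2),np.round(d["pixel"]).tolist(),int(d["mask"].sum())) for d in bot.outline_of(t,c)])
E
```

```text
pics
scene {'fx': 422.951176819243, 'fy': 422.951176819243, 'cx': 313.0874781710756, 'cy': 199.59114896406209, 'position': array([ 270.62290662, -428.35011165,  654.47518839]), 'orientation': array([-2.28324551,  0.00619403, -0.42598907])}
top {'fx': 369.4654638739569, 'fy': 369.4654638739569, 'cx': 321.58173628277336, 'cy': 192.12239755174403, 'position': array([409.19387035, 179.81439243, 912.44832948]), 'orientation': array([-2.95365639, -0.00589094, -1.57119758])}
{'time': 0.1, 'joint_positions': array([ 1.16201011e+00,  3.42642624e-01,  1.52489776e+00, -3.92377693e-06,
        1.27539612e+00, -1.46004452e-01]), 'dq': array([ 0.00086556,  0.00085055, -0.00344854,  0.00136386, -0.00076456,
        0.00029655]), 'tau': array([ 2.41597663e-03, -4.32007456e+01, -2.44695890e+01,  7.20954733e-02,
        5.25778171e-02, -6.38858182e-05]), 'tool_pos': array([136.21888719, 506.65634954, 226.12814951]), 'tcp_rot': array([-3.14026255e+00, -1.91799617e-04,  2.87881190e+00]), 'contact_force': array([-0.00595784,  0.37022311,  0.0167281 ]), 'moment': array([ 0.02538734, -0.02429774, -0.057695
[... 172 characters left out ...]
44), (0.34, [310.0, 331.0], 6269)]
scene tray [(0.82, [310.0, 333.0], 6376), (0.46, [323.0, 205.0], 964), (0.24, [279.0, 165.0], 647)]
scene pack_a [(0.91, [261.0, 215.0], 995), (0.86, [237.0, 183.0], 848), (0.8, [277.0, 170.0], 707)]
scene catch [(0.59, [348.0, 216.0], 124), (0.18, [278.0, 168.0], 700)]
scene tape [(0.58, [322.0, 149.0], 418)]
scene glue [(0.56, [348.0, 163.0], 328)]
top magazine [(0.64, [374.0, 184.0], 4899)]
top spent []
top tray [(0.81, [419.0, 256.0], 3452)]
top pack_a [(0.89, [239.0, 249.0], 685), (0.8, [232.0, 205.0], 714), (0.71, [301.0, 244.0], 690)]
top catch [(0.39, [333.0, 178.0], 110)]
top tape [(0.98, [218.0, 148.0], 450)]
top glue [(0.66, [264.0, 146.0], 209)]
```

View pics/scene0.png

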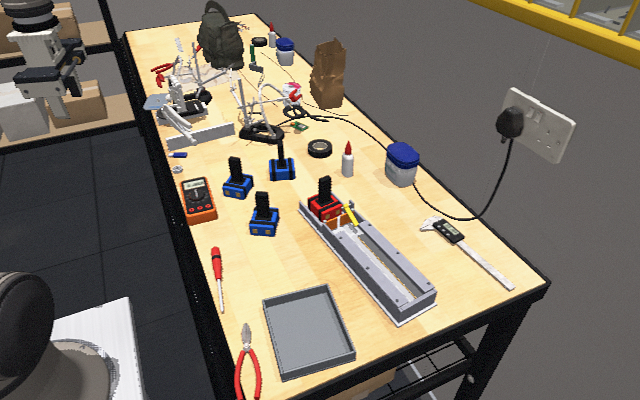

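View pics/top0.png

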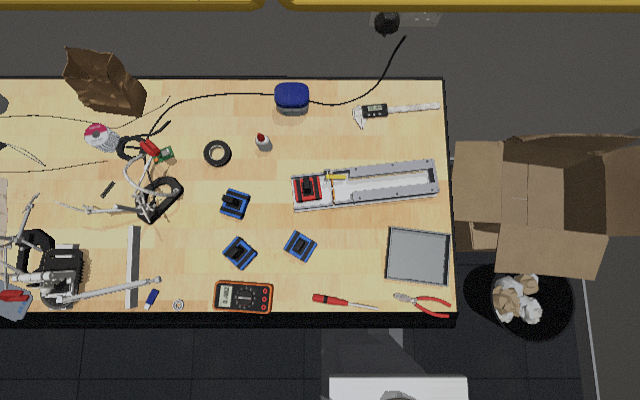

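Both views show three blue packs, at top-view (301,244), (239,249) and (232,205). The red pack is in the mouth at (307,188), the magazine runs right (world −y) to (437,180), and the tray is at (419,256). Next I fit silhouettes in both views.

```bash
cat > h.py <<'E'
import numpy as np,cv2
from scipy.spatial.transform import Rotation as R
from scipy.optimize import minimize
from plant import bot
CM={c:bot.camera_model(c) for c in("scene","top")}
def proj(c,P):
    m=CM[c];q=(np.atleast_2d(P)-m["position"])@R.from_euler('xyz',m["orientation"]).as_matrix()
    return np.c_[m["fx"]*q[:,0]/q[:,2]+m["cx"],m["fy"]*q[:,1]/q[:,2]+m["cy"]]
def unproj(c,px,z):
    m=CM[c];d=R.from_euler('xyz',m["orientation"]).as_matrix()@[(px[0]-m["cx"])/m["fx"],(px[1]-m["cy"])/m["fy"],1]
    return m["position"]+d*(z-m["position"][2])/d[2]
def box(x0,x1,y0,y1,z0,z1): return np.array([[a,b,c] for a in(x0,x1) for b in(y0,y1) for c in(z0,z1)],float)
PACK=[box(-32,32,-27,27,0,30),box(-7,7,-13,13,30,95)]
TRAY=[box(-62.5,62.5,-72.5,72.5,0,28)]
def tf(p,P,z=0):
    c,s=np.cos(p[2]),np.sin(p[2]);P=np.atleast_2d(P)
    return np.c_[p[0]+c*P[:,0]-s*P[:,1],p[1]+s*P[:,0]+c*P[:,1],P[:,2]+z]
def sil(c,boxes,p,z=0):
    im=np.zeros((400,640),np.uint8)
    for b in boxes:
        h=cv2.convexHull((proj(c,tf(p,b,z))*16).astype(np.int32)); f=np.zeros_like(im); cv2.fillPoly(f,[h],255,cv2.LINE_AA,4); im=np.maximum(im,f)
    return im/255.
def fit(boxes,masks,p0,z=0):
    ms={c:cv2.GaussianBlur(m.astype(np.float32),(0,0),1.) for c,m in masks.items()}
    def cost(p): return sum(((cv2.GaussianBlur(sil(c,boxes,p,z),(0,0),1.)-m)**2).sum()/m.sum() for c,m in ms.items())
    best=None
    for a in (p0[2:] if len(p0)>2 else np.arange(0,np.pi,np.pi/6)):
        s=np.array([[p0[0],p0[1],a],[p0[0]+12,p0[1],a],[p0[0],p0[1]+12,a],[p0[0],p0[1],a+.25]])
        r=minimize(cost,s[0],method="Nelder-Mead",options=dict(initial_simplex=s,maxfev=150))
        if best is None or r.fun<best.fun: best=r
    return best.x,best.fun
def find(t,c,n=1,pm=.5): return [d for d in bot.outline_of(t,c)[:n] if d["p"]>pm]
E
cat > m0.py <<'E'
from h import *
im=cv2.imread("pics/top0.png");cv2.imwrite("pics/topz.png",cv2.resize(im[145:225,280:450],None,fx=4.7,fy=4.7,interpolation=cv2.INTER_CUBIC))
im=cv2.imread("pics/scene0.png");cv2.imwrite("pics/scenez.png",cv2.resize(im[165:330,280:450],None,fx=3.6,fy=3.6,interpolation=cv2.INTER_CUBIC))
bot.capture("scene");bot.capture("top")
for t,B,h,n in(("pack_a",PACK,25,3),("spent",PACK,31,1),("tray",TRAY,20,1)):
    S=find(t,"scene",n);T=find(t,"top",n)
    for s in S:
        w=unproj("scene",s["pixel"],h)
        ms={"scene":s["mask"]}
        for d in T:
            if np.hypot(*(unproj("top",d["pixel"],h)-w)[:2])<40: ms["top"]=d["mask"]
        z=6 if t=="spent" else 0
        for k in (ms,)+tuple({c:ms[c]} for c in ms): 
            p,f=fit(B,k,w[:2],z); print(t,list(k),np.round(p,2),round(f,3))
E
python3 m0.py
```

```text
pack_a ['scene', 'top'] [549.88 386.42   2.8 ] 0.105
pack_a ['scene'] [550.57 387.6    2.82] 0.066
pack_a ['top'] [549.46 386.41   2.86] 0.027
pack_a ['scene', 'top'] [446.81 226.98   1.05] 0.082
pack_a ['scene'] [446.74 228.4    1.1 ] 0.051
pack_a ['top'] [446.89 226.21   1.06] 0.019
pack_a ['scene', 'top'] [430.78 371.58   0.94] 0.109
pack_a ['scene'] [430.7  372.39   1.  ] 0.068
pack_a ['top'] [430.09 371.19   0.82] 0.022
spent ['scene'] [585.78 212.88   1.56] 0.06
spent ['scene'] [585.78 212.88   1.56] 0.06
tray ['scene', 'top'] [ 4.2427e+02 -5.4810e+01 -1.4000e-01] 0.045
tray ['scene'] [424.3  -53.17   3.02] 0.016
tray ['top'] [ 4.2479e+02 -5.5800e+01 -1.2000e-01] 0.023
```

View pics/topz.png

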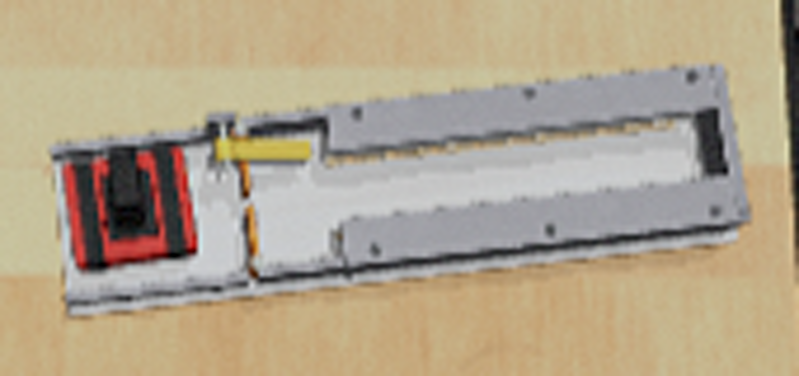

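View pics/scenez.png

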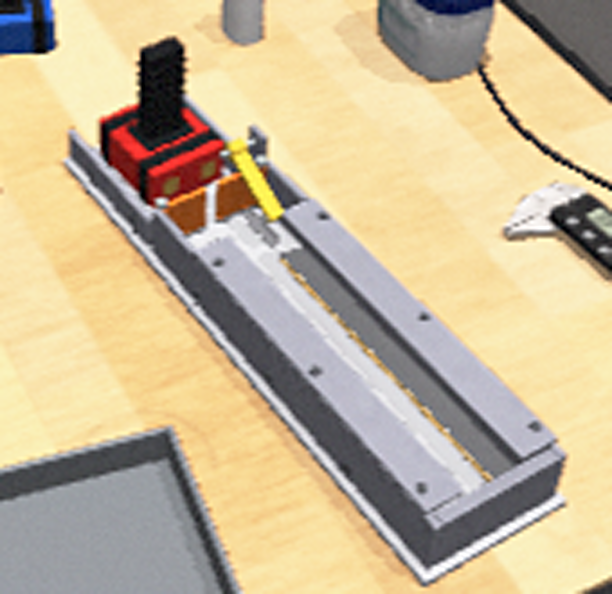

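The zooms show the red pack in the mouth, skewed a few degrees to the lane. The roof edges are at top-zoom (327,155)→(695,110) and (340,227)→(705,175), and the gate leaves are at about (248,200). I'll fit the magazine from these.

```bash
cat > m1.py <<'E'
from h import *
from scipy.optimize import least_squares
T=lambda u,v:((u+.5)/4.7-.5+280,(v+.5)/4.7-.5+145)
S=lambda u,v:((u+.5)/3.6-.5+280,(v+.5)/3.6-.5+165)
F=[("top",T(327,155),(44,18,46)),("top",T(340,227),(44,-18,46)),("top",T(695,110),(246,18,46)),
("top",T(248,200),(0,0,40)),("top",T(310,150),(34,23,30)),("top",T(215,150),(-10,23,54)),
("scene",S(285,212),(44,18,46)),("scene",S(218,238),(44,-18,46)),("scene",S(276,215),(34,23,28)),("scene",S(236,145),(-10,23,54)),("scene",S(210,185),(0,0,40))]
def res(p): return np.ravel([proj(c,tf(p,P))[0]-q for c,q,P in F])
r=least_squares(res,[590,170,-1.45],loss="soft_l1")
print(np.round(r.x,3));print(np.round(res(r.x).reshape(-1,2),1).tolist())
for c in("top","scene"):
    q=least_squares(lambda p:np.ravel([proj(k,tf(p,P))[0]-u for k,u,P in F if k==c]),r.x);print(c,np.round(q.x,3))
p=r.x
print("infeed",tf(p,[-60,0,6]),"pocket",tf(p,[74,0,6]))
for c,(x0,x1,y0,y1),s in(("top",(280,450,145,225),4.7),("scene",(280,450,165,330),3.6)):
    im=cv2.resize(cv2.imread(f"pics/{c}0.png")[y0:y1,x0:x1],None,fx=s,fy=s,interpolation=cv2.INTER_CUBIC)
    def L(P,col):
        q=((proj(c,P)-[x0,y0]+.5)*s).astype(int); cv2.polylines(im,[q],False,col,1)
    for y in(37,-37): L(tf(p,[[-100,y,28],[0,y,28]]),(0,255,0)); L(tf(p,[[-100,y,6],[0,y,6]]),(255,0,255))
    for y in(18,-18): L(tf(p,[[44,y,46],[246,y,46]]),(255,255,0))
    L(tf(p,[[0,37,40],[0,-37,40]]),(255,0,0)); L(tf(p,[[-10,23,54],[34,23,28]]),(0,0,255))
    L(tf(p,[[246,37,46],[246,-37,46]]),(0,0,255))
    sp=(585.8,212.9,1.56); L(tf(sp,[[-32,-27,36],[32,-27,36],[32,27,36],[-32,27,36],[-32,-27,36]]),(255,255,255));L(tf(sp,[[-7,-13,101],[7,-13,101],[7,13,101],[-7,13,101],[-7,-13,101]]),(255,255,255))
    cv2.imwrite(f"pics/ov_{c}.png",im)
a=cv2.imread("pics/ov_top.png");b=cv2.imread("pics/ov_scene.png")
cv2.imwrite("pics/ov.png",a)
E
python3 m1.py
```

```text
[587.44  149.602  -1.455]
[[0.1, -0.3], [-0.7, -1.0], [4.5, -0.1], [-0.4, -0.1], [-1.1, 0.7], [1.5, 0.5], [-1.4, -0.2], [2.8, -1.0], [-0.2, 1.4], [-0.4, -0.1], [0.3, 0.1]]
top [586.888 150.958  -1.446]
scene [587.854 150.28   -1.493]
infeed [[580.50656679 209.2005538    6.        ]] pocket [[595.99022876  76.09812628   6.        ]]
```

View pics/ov_top.png

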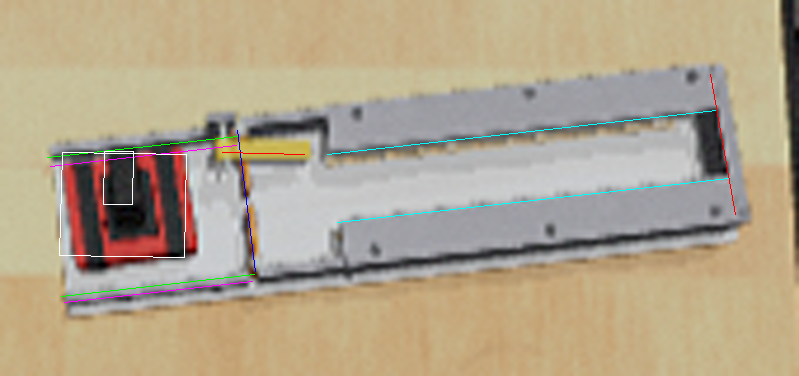

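View pics/ov_scene.png

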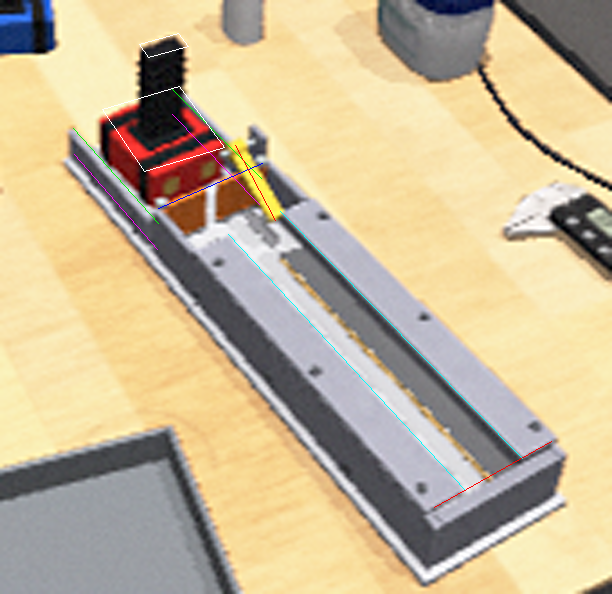

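```bash
cat > m2.py <<'E'
from h import *
def redmask(c,im,roi):
    x0,x1,y0,y1=roi; h=cv2.cvtColor(im,cv2.COLOR_BGR2HSV).astype(int); r=((h[...,0]<8)|(h[...,0]>172))&(h[...,1]>130)&(h[...,2]>50)
    k=np.zeros_like(r);k[y0:y1,x0:x1]=r[y0:y1,x0:x1]
    n,l,st,_=cv2.connectedComponentsWithStats(k.astype(np.uint8)); k=np.isin(l,[i for i in range(1,n) if st[i,4]>5])
    m=np.zeros(k.shape,np.uint8); cv2.fillPoly(m,[cv2.convexHull(np.argwhere(k)[:,::-1].astype(np.int32))],1); return m>0
M={"top":redmask("top",cv2.imread("pics/top0.png"),(285,330,165,215)),"scene":redmask("scene",cv2.imread("pics/scene0.png"),(300,350,185,225))}
for k in(M,{"top":M["top"]},{"scene":M["scene"]}):
    for a in(-1.45,-1.6):
        p,f=fit(PACK[:1],k,(585,210,a),6);print(list(k),np.round(p,3),round(f,3))
im=cv2.imread("pics/top0.png")
for p in((549.7,386.4,2.85),(446.8,226.5,1.06),(430.4,371.5,.88)):
    for b in PACK:
        q=tf(p,b); 
        for i in(0,1): cv2.polylines(im,[(proj("top",q[[0+i,2+i,6+i,4+i]])).astype(int)],True,(255,255,255),1)
cv2.imwrite("pics/ovp.png",cv2.resize(im[180:275,215:325],None,fx=6,fy=6,interpolation=cv2.INTER_NEAREST))
E
python3 m2.py
```

```text
['top', 'scene'] [584.289 210.92   -1.402] 0.158
['top', 'scene'] [586.143 210.807  -1.455] 0.133
['top'] [586.438 210.341  -1.375] 0.036
['top'] [586.026 208.433  -1.454] 0.032
['scene'] [583.661 211.518  -1.486] 0.095
['scene'] [584.223 211.13   -1.485] 0.094
```

View pics/ovp.png

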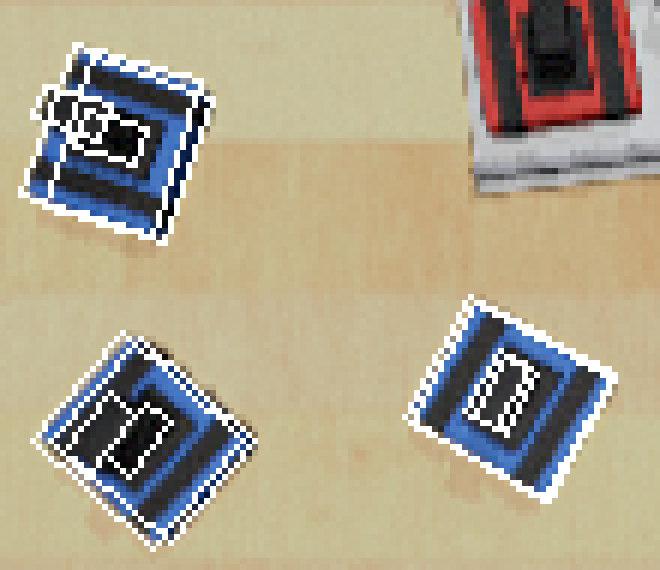

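The overlays match: the blue packs are at (550,386), (447,226) and (430,371), the spent pack at (585,210), and the magazine at (587.4,149.6, −1.455). I'll go to the spent pack first.

```bash
cat > go.py <<'E'
import sys,numpy as np
from plant import bot
# usage: go.py x y z packyaw  -> shift after/before turning, turn
x,y,z,th=map(float,sys.argv[1:5]);o=bot.get_obs();t=np.array(o["tool_pos"]);ps=o["tcp_rot"][2]
w=th+np.pi/2; d=(w-ps+np.pi/2)%np.pi-np.pi/2
ax=lambda a,v:np.round([np.cos(a)*v[0]+np.sin(a)*v[1],np.sin(a)*v[0]-np.cos(a)*v[1],-v[2]],1).tolist()
v=np.array([x,y,z])-t
q=o["joint_positions"]
print("t",round(o["time"],1),"tcp",np.round(t,1).tolist(),"rot",np.round(o["tcp_rot"],3).tolist(),"F",np.round(o["contact_force"],1).tolist(),"w",round(o["grip_width"],1),"ff",round(o["finger_force"],1))
print("shift now",ax(ps,v),"turn rz",round(-d,3),"shift after turn",ax(ps+d,v),"q6 now",round(q[5],2),"end about",round(q[5]+np.arctan2(y,x)-np.arctan2(t[1],t[0])-d,2))
E
python3 go.py 585 210 220 -1.45
```

```text
t 1.2 tcp [136.4, 507.0, 226.7] rot [3.142, 0.0, 2.879] F [-0.5, -0.0, 0.5] w 91.6 ff 0.0
shift now [-510.4, -170.3, 6.7] turn rz -0.384 shift after turn [-409.6, -348.9, 6.7] q6 now -0.15 end about -1.49
```

```bash
python3 -m jog '[[-20,-7,0,0,0,0],[-40,-13.3,0,0,0,0],[-41,-13.7,0,0,0,0],[-41,-13.7,0,0,0,0],[-41,-13.7,0,0,0,0],[-41,-13.7,0,0,0,0],[-41,-13.7,0,0,0,0],[-41,-13.7,0,0,0,0],[-41,-13.7,0,0,0,0],[-41,-13.7,0,0,0,0],[-41,-13.7,0,0,0,0],[-41,-13.7,0,0,0,0]]' 50; python3 -m jog '[[-30,-10,0,0,0,0],[-10,-3,0,0,0,0],[0,0,0,0,0,-0.1],[0,0,0,0,0,-0.1],[0,0,0,0,0,-0.1],[0,0,0,0,0,-0.084],[0,0,0,0,0,0]]'; python3 go.py 585 210 68 -1.45
```

```text
time: 2.4
tool_pos: [550.7, 231.8, 226.8]
tcp_rot: [3.141, 0.0, 2.879]
contact_force: [-0.1, 1.0, -0.1]
grip_width: 46.2
finger_force: 0.0
time: 3.1
tool_pos: [584.0, 210.7, 226.8]
tcp_rot: [3.141, -0.0, -3.019]
contact_force: [0.7, -0.6, -0.9]
grip_width: 45.9
finger_force: 0.0
t 3.1 tcp [584.0, 210.7, 226.8] rot [3.141, -0.0, -3.019] F [0.7, -0.6, -0.9] w 45.9 ff 0.0
shift now [-0.9, -0.9, 158.8] turn rz 0.002 shift after turn [-0.9, -0.9, 158.8] q6 now -1.47 end about -1.47
```

```bash
python3 -m jog '[[-1,-1,30,0,0,0],[0,0,35,0,0,0],[0,0,35,0,0,0],[0,0,30,0,0,0],[0,0,18,0,0,0],[0,0,10,0,0,0],[0,0,0,0,0,0]]'; python3 -m jog '[[0,0,0,0,0,0],[0,0,0,0,0,0],[0,0,0,0,0,0],[0,0,0,0,0,0],[0,0,0,0,0,0],[0,0,0,0,0,0]]' 0;  python3 go.py 585 210 68 -1.45
```

```text
time: 3.8
tool_pos: [584.8, 209.4, 67.6]
tcp_rot: [-3.141, -0.002, -3.021]
contact_force: [-0.2, 0.9, 0.4]
grip_width: 46.5
finger_force: 0.0
time: 4.4
tool_pos: [585.8, 209.3, 69.0]
tcp_rot: [3.141, 0.0, -3.02]
contact_force: [-0.7, -0.7, 1.7]
grip_width: 14.0
finger_force: 30.0
t 4.4 tcp [585.8, 209.3, 69.0] rot [3.141, 0.0, -3.02] F [-0.7, -0.7, 1.7] w 14.0 ff 30.0
shift now [0.7, 0.8, 1.0] turn rz 0.0 shift after turn [0.7, 0.8, 1.0] q6 now -1.47 end about -1.47
```

```bash
python3 -m jog '[[0,0,-8,0,0,0],[0,0,-20,0,0,0],[0,0,-30,0,0,0],[0,0,-30,0,0,0],[0,0,-30,0,0,0],[0,0,-15,0,0,0],[0,0,0,0,0,0]]'; python3 go.py 424 -55 200 -1.45
```

```text
time: 5.1
tool_pos: [586.9, 209.4, 204.7]
tcp_rot: [3.141, 0.005, -3.02]
contact_force: [0.6, 0.1, -2.5]
grip_width: 13.9
finger_force: 30.0
t 5.1 tcp [586.9, 209.4, 204.7] rot [3.141, 0.005, -3.02] F [0.6, 0.1, -2.5] w 13.9 ff 30.0
shift now [193.6, -242.7, 4.7] turn rz 0.0 shift after turn [193.5, -242.8, 4.7] q6 now -1.47 end about -1.94
```

```bash
python3 -m jog '[[10,-12,0,0,0,0],[20,-25,0,0,0,0],[25,-32,0,0,0,0],[26,-33,0,0,0,0],[26,-33,0,0,0,0],[26,-33,0,0,0,0],[25,-31,0,0,0,0],[20,-25,0,0,0,0],[12,-15,0,0,0,0],[4,-4,0,0,0,0],[0,0,0,0,0,0]]'; python3 -m jog '[[0,0,20,0,0,0],[0,0,30,0,0,0],[0,0,30,0,0,0],[0,0,25,0,0,0],[0,0,10,0,0,0],[0,0,5,0,0,0],[0,0,0,0,0,0]]'; python3 go.py 424 -55 68 -1.45
python3 - <<'E'
from h import *
bot.capture("scene");bot.capture("top")
import os
for d in find("pack_a","scene",3)+find("pack_a","top",3): print(round(d["p"],2),d["pixel"])
E
```

```text
time: 6.2
tool_pos: [422.0, -55.7, 201.2]
tcp_rot: [3.141, -0.001, -3.022]
contact_force: [-0.4, -0.5, -3.6]
grip_width: 13.8
finger_force: 30.0
time: 6.9
tool_pos: [423.0, -55.2, 81.7]
tcp_rot: [3.141, -0.0, -3.02]
contact_force: [-0.6, -0.1, -1.7]
grip_width: 14.0
finger_force: 30.0
t 6.9 tcp [423.0, -55.2, 81.7] rot [3.141, -0.0, -3.02] F [-0.6, -0.1, -1.7] w 14.0 ff 30.0
shift now [-1.1, 0.0, 13.7] turn rz 0.001 shift after turn [-1.1, 0.0, 13.7] q6 now -2.0 end about -2.0
0.9 [238.5, 180.7]
0.73 [259.4, 211.7]
0.9 [238.5, 251.3]
0.84 [231.4, 206.6]
0.69 [298.3, 244.2]
```

```bash
python3 -m jog '[[0,0,4,0,0,0],[0,0,4,0,0,0],[0,0,3,0,0,0],[0,0,0,0,0,0],[0,0,0,0,0,0]]'; python3 -m jog '[[0,0,1,0,0,0],[0,0,1,0,0,0],[0,0,0,0,0,0],[0,0,0,0,0,0]]'
```

```text
time: 7.6
tool_pos: [422.5, -55.5, 70.6]
tcp_rot: [3.141, -0.0, -3.02]
contact_force: [1.4, -0.7, -2.1]
grip_width: 13.9
finger_force: 30.0
time: 8.0
tool_pos: [422.5, -55.5, 68.7]
tcp_rot: [3.142, 0.0, -3.02]
contact_force: [-0.2, 0.4, -2.9]
grip_width: 14.0
finger_force: 30.0
```

```bash
python3 -m jog '[[0,0,0.7,0,0,0],[0,0,0,0,0,0],[0,0,0,0,0,0]]'; python3 -m jog '[[0,0,0.7,0,0,0],[0,0,0,0,0,0],[0,0,0,0,0,0]]'
```

```text
time: 8.3
tool_pos: [422.5, -55.5, 68.0]
tcp_rot: [3.141, 0.0, -3.02]
contact_force: [-0.4, -0.1, -2.2]
grip_width: 14.0
finger_force: 30.0
time: 8.6
tool_pos: [422.5, -55.5, 67.3]
tcp_rot: [3.142, 0.0, -3.02]
contact_force: [-0.3, -0.3, -1.8]
grip_width: 13.7
finger_force: 30.0
```

```bash
for i in 1 2; do python3 -m jog '[[0,0,0.7,0,0,0],[0,0,0,0,0,0],[0,0,0,0,0,0]]' | grep -E 'pos|contact'; done
```

```text
tool_pos: [422.6, -55.5, 66.9]
contact_force: [-1.4, 1.0, 5.5]
tool_pos: [422.6, -55.5, 66.9]
contact_force: [-4.7, 0.8, 15.4]
```

```bash
python3 -m jog '[[0,0,-1,0,0,0],[0,0,0,0,0,0],[0,0,0,0,0,0],[0,0,0,0,0,0]]' 50 | tail -2; python3 -m jog '[[0,0,-20,0,0,0],[0,0,-35,0,0,0],[0,0,-40,0,0,0],[0,0,-30,0,0,0],[0,0,-10,0,0,0],[0,0,0,0,0,0]]' | grep pos
cat > look.py <<'E'
from h import *
import sys
n=sys.argv[1]
for c in("scene","top"): cv2.imwrite(f"pics/{c}{n}.png",bot.capture(c)[:,:,::-1])
for t,h,z in(("pack_a",25,0),("spent",25,5)):
    T=find(t,"top",4);S=find(t,"scene",4)
    for s in T or S:
        w=unproj("top" if T else "scene",s["pixel"],h); ms={"top" if T else "scene":s["mask"]}
        for d in S if T else []:
            if np.hypot(*(unproj("scene",d["pixel"],h)-w)[:2])<40: ms["scene"]=d["mask"]
        p,f=fit(PACK,ms,w[:2],z);print(t,list(ms),round(s["p"],2),np.round(p,2),round(f,3))
E
python3 look.py 1; python3 go.py 447 227 150 1.06
```

```text
grip_width: 41.3
finger_force: 0.0
tool_pos: [423.2, -55.7, 202.7]
pack_a ['top'] 0.87 [ 5.4977e+02  3.8609e+02 -2.7000e-01] 0.063
pack_a ['top', 'scene'] 0.64 [445.24 226.28   1.1 ] 0.495
pack_a ['top', 'scene'] 0.62 [430.98 370.63   0.95] 0.182
spent ['scene'] 0.87 [421.16 -55.09   1.64] 0.042
t 10.5 tcp [421.9, -55.3, 200.6] rot [3.14, -0.002, -3.02] F [0.7, 0.1, 0.6] w 45.5 ff 0.0
shift now [-59.0, 277.2, 50.6] turn rz 0.632 shift after turn [116.1, 258.5, 50.6] q6 now -2.0 end about -0.77
```

```bash
python3 -m jog '[[0,0,0,0,0,0.1],[0,0,0,0,0,0.1],[0,0,0,0,0,0.12],[0,0,0,0,0,0.12],[0,0,0,0,0,0.1],[0,0,0,0,0,0.092],[0,0,0,0,0,0]]'|grep -E "pos|rot"; python3 -m jog '[[8,18,0,0,0,0],[15,34,0,0,0,0],[17,38,0,0,0,0],[17,38,0,0,0,0],[17,38,0,0,0,0],[17,38,0,0,0,0],[15,34,0,0,0,0],[10,20,0,0,0,0],[0,0,0,0,0,0]]'|grep pos; python3 go.py 446.8 226.8 62 1.06
```

```text
tool_pos: [422.3, -55.4, 201.2]
tcp_rot: [-3.141, -0.001, 2.63]
tool_pos: [447.1, 228.7, 201.2]
t 12.1 tcp [447.1, 228.7, 201.2] rot [-3.142, -0.001, 2.637] F [0.2, -0.5, -0.8] w 45.7 ff 0.0
shift now [-0.6, -1.8, 139.2] turn rz 0.006 shift after turn [-0.6, -1.8, 139.2] q6 now -0.75 end about -0.74
```

```bash
python3 -m jog '[[-0.6,-1.8,30,0,0,0],[0,0,35,0,0,0],[0,0,35,0,0,0],[0,0,20,0,0,0],[0,0,13,0,0,0],[0,0,6,0,0,0],[0,0,0,0,0,0]]'|grep -E "pos|force"; python3 -m jog '[[0,0,0,0,0,0],[0,0,0,0,0,0],[0,0,0,0,0,0],[0,0,0,0,0,0],[0,0,0,0,0,0]]' 0; python3 -m jog '[[0,0,-10,0,0,0],[0,0,-20,0,0,0],[0,0,-30,0,0,0],[0,0,-35,0,0,0],[0,0,-25,0,0,0],[0,0,-10,0,0,0],[0,0,0,0,0,0]]'; python3 go.py 580.5 209.2 192 -1.455
```

```text
tool_pos: [446.7, 223.6, 62.2]
contact_force: [1.0, 0.1, -0.8]
finger_force: 0.0
time: 13.3
tool_pos: [447.3, 224.6, 63.2]
tcp_rot: [3.141, 0.001, 2.631]
contact_force: [0.1, -1.3, -2.4]
grip_width: 13.9
finger_force: 30.0
time: 14.0
tool_pos: [447.5, 224.6, 194.1]
tcp_rot: [3.14, 0.002, 2.631]
contact_force: [0.2, 0.5, -1.9]
grip_width: 13.8
finger_force: 30.0
t 14.0 tcp [447.5, 224.6, 194.1] rot [3.14, 0.002, 2.631] F [0.2, 0.5, -1.9] w 13.8 ff 30.0
shift now [-123.5, 51.6, 2.1] turn rz -0.626 shift after turn [-130.3, -30.6, 2.1] q6 now -0.75 end about -1.49
```

```bash
python3 -m jog '[[0,0,0,0,0,-0.08],[0,0,0,0,0,-0.1],[0,0,0,0,0,-0.12],[0,0,0,0,0,-0.12],[0,0,0,0,0,-0.12],[0,0,0,0,0,-0.086],[0,0,0,0,0,0]]'|grep -E "pos|rot"; python3 -m jog '[[-10,-3,0,0,0,0],[-25,-6,0,0,0,0],[-30,-7,0,0,0,0],[-30,-7,0,0,0,0],[-25,-6,0,0,0,0],[-10,-1.6,0,0,0,0],[0,0,0,0,0,0],[0,0,0,0,0,0]]'|grep -E "pos|width"; python3 go.py 580.5 209.2 72 -1.455;python3 - <<'E'
from h import *
bot.capture("scene");bot.capture("top")
o=bot.get_obs();z=o["tool_pos"][2]-63
for c in("top","scene"):
    for d in find("pack_a",c,4,.3):
        w=unproj(c,d["pixel"],z+30)
        if np.hypot(w[0]-580,w[1]-209)<60: print(c,fit(PACK,{c:d["mask"]},(580,209,-1.45),z))
E
```

```text
tool_pos: [446.2, 224.1, 191.1]
tcp_rot: [-3.141, -0.003, -3.026]
tool_pos: [578.9, 209.0, 192.3]
grip_width: 14.4
t 15.5 tcp [578.9, 209.0, 192.3] rot [3.142, -0.002, -3.027] F [-0.9, 0.4, -1.7] w 14.4 ff 30.0
shift now [-1.6, 0.0, 120.3] turn rz -0.001 shift after turn [-1.6, 0.0, 120.3] q6 now -1.46 end about -1.47
top (array([560.68468086, 207.22886972,  -1.15137552]), np.float64(1.7612732646700875))
scene (array([576.7307401 , 210.40005035,  -1.41939371]), np.float64(0.26098545347658))
```

```bash
python3 -m jog '[[-2,0,25,0,0,0],[0,0,30,0,0,0],[0,0,30,0,0,0],[0,0,18,0,0,0],[0,0,7,0,0,0],[0,0,0,0,0,0],[0,0,0,0,0,0]]'
python3 - <<'E'
from h import *
a=bot.capture("scene");b=bot.capture("top")
z=lambda im,x,y:cv2.resize(im[y:y+90,x:x+110],None,fx=3.6,fy=3.6,interpolation=cv2.INTER_CUBIC)
cv2.imwrite("pics/low.png",np.hstack([z(a,280,150),z(b,270,140)])[:,:,::-1])
E
python3 go.py 580.5 209.2 70 -1.455
```

```text
time: 16.4
tool_pos: [582.4, 209.5, 84.3]
tcp_rot: [3.141, 0.002, -3.026]
contact_force: [0.4, 0.3, -1.6]
grip_width: 13.5
finger_force: 30.0
t 16.5 tcp [582.6, 209.5, 84.5] rot [3.141, 0.003, -3.026] F [-0.2, -0.3, -2.0] w 13.6 ff 30.0
shift now [2.1, -0.0, 14.5] turn rz -0.0 shift after turn [2.1, -0.0, 14.5] q6 now -1.46 end about -1.46
```

View pics/low.png

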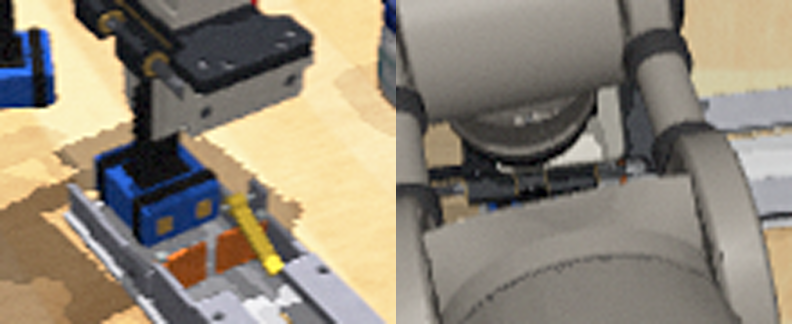

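The scene view shows the pack held over the mouth between the walls, with the gate and catch clear. I'll set it down.

```bash
python3 -m jog '[[0.5,0,6,0,0,0],[0,0,5,0,0,0],[0,0,2,0,0,0],[0,0,0,0,0,0],[0,0,0,0,0,0]]'| grep -E "pos|contact"; for i in 1 2 ; do python3 -m jog '[[0,0,1,0,0,0],[0,0,0,0,0,0],[0,0,0,0,0,0]]'| grep -E "pos|contact"; done
python3 - <<'E'
from h import *
bot.capture("scene")
z=bot.get_obs()["tool_pos"][2]-63
for d in find("pack_a","scene",4,.3):
    w=unproj("scene",d["pixel"],z+30)
    if np.hypot(w[0]-580,w[1]-209)<60: print(d["p"],fit(PACK[:1]+[box(-7,7,-13,13,30,50)],{"scene":d["mask"]},(580,209,-1.45),z))
E
```

```text
tool_pos: [581.3, 209.2, 69.9]
contact_force: [-0.0, -0.0, -1.5]
tool_pos: [581.3, 209.2, 69.0]
contact_force: [-0.1, 0.1, -1.7]
tool_pos: [581.5, 209.2, 68.9]
contact_force: [-1.3, 0.0, 5.7]
0.77 (array([581.21329693, 212.84849306,  -1.48234175]), np.float64(0.10280094532834673))
```

```bash
python3 -m jog '[[0,-3,-0.8,0,0,0],[0,-6,0,0,0,0],[0,-8,0,0,0,0],[0,-8,0,0,0,0],[0,-8,0,0,0,0],[0,-8,0,0,0,0],[0,-8,0,0,0,0],[0,-8,0,0,0,0],[0,-8,0,0,0,0],[0,-8,0,0,0,0]]'; python3 -m jog '[[0,-8,0,0,0,0],[0,-8,0,0,0,0],[0,-8,0,0,0,0],[0,-8,0,0,0,0],[0,-8,0,0,0,0],[0,-8,0,0,0,0],[0,-6,0,0,0,0],[0,-4,0,0,0,0],[0,0,0,0,0,0],[0,0,0,0,0,0]]'; python3 go.py 596 76.1 69 -1.455
```

```text
time: 18.7
tool_pos: [590.0, 136.1, 69.0]
tcp_rot: [3.141, 0.001, -3.027]
contact_force: [0.7, 0.3, -1.8]
grip_width: 14.1
finger_force: 30.0
time: 19.7
tool_pos: [596.8, 77.6, 68.9]
tcp_rot: [-3.14, 0.001, -3.026]
contact_force: [2.1, -1.7, 5.8]
grip_width: 14.1
finger_force: 30.0
t 19.7 tcp [596.8, 77.6, 68.9] rot [-3.14, 0.001, -3.026] F [2.1, -1.7, 5.8] w 14.1 ff 30.0
shift now [1.0, -1.4, -0.1] turn rz -0.001 shift after turn [1.0, -1.4, -0.1] q6 now -1.68 end about -1.68
```

Push 3 mm more, then open slightly, rise and look.

```bash
python3 -m jog '[[0,-2,0,0,0,0],[0,-2,0,0,0,0],[0,0,0,0,0,0],[0,0,0,0,0,0]]'|grep -E "pos|contact"; python3 -m jog '[[0,0,0,0,0,0],[0,0,0,0,0,0],[0,0,0,0,0,0]]' 40|tail -2; python3 -m jog '[[0,0,-15,0,0,0],[0,0,-30,0,0,0],[0,0,-40,0,0,0],[0,0,-35,0,0,0],[0,0,-10,0,0,0]]'|grep pos; python3 go.py 430.5 371.5 190 0.93
python3 - <<'E'
from h import *
a=bot.capture("scene");b=bot.capture("top")
z=lambda im,x,y:cv2.resize(im[y:y+110,x:x+110],None,fx=3.6,fy=3.6,interpolation=cv2.INTER_CUBIC)
cv2.imwrite("pics/p1.png",np.hstack([z(a,290,170),z(b,270,120)])[:,:,::-1])
E
```

```text
tool_pos: [597.1, 74.6, 69.0]
contact_force: [1.2, 1.8, 5.1]
grip_width: 33.1
finger_force: 0.0
tool_pos: [598.2, 74.9, 202.7]
t 20.9 tcp [598.2, 74.9, 202.7] rot [-3.141, 0.006, -3.026] F [0.0, -0.1, 0.6] w 36.5 ff 0.0
shift now [132.5, 314.0, 12.7] turn rz 0.756 shift after turn [311.8, 137.5, 12.7] q6 now -1.69 end about -0.34
```

View pics/p1.png

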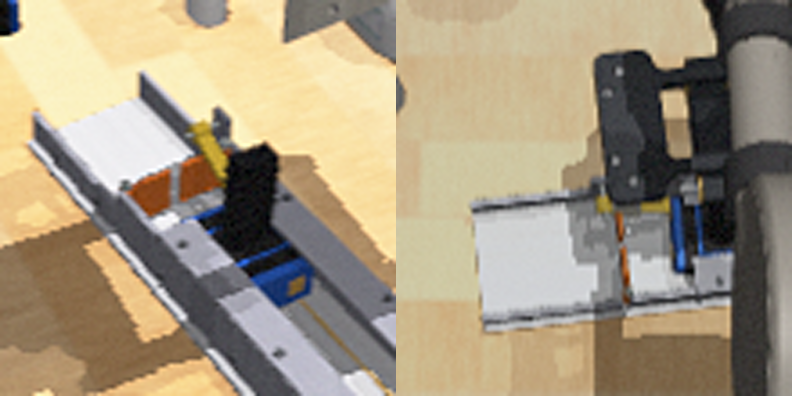

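The gate is closed and the catch lies down behind pack 1, in the left half at about (210,150). Next pack.

```bash
python3 look.py 2; python3 -m jog '[[0,0,0,0,0,0.1],[0,0,0,0,0,0.13],[0,0,0,0,0,0.13],[0,0,0,0,0,0.13],[0,0,0,0,0,0.13],[0,0,0,0,0,0.1],[0,0,0,0,0,0.036],[0,0,0,0,0,0]]' 50|grep -E "rot"; python3 -m jog '[[15,7,0,0,0,0],[30,13,0,0,0,0],[36,16,0,0,0,0],[36,16,0,0,0,0],[36,16,0,0,0,0],[36,16,0,0,0,0],[36,16,0,0,0,0],[35,15,0,0,0,0],[30,13,0,0,0,0],[15,7,0,0,0,0],[5,2,0,0,0,0],[0,0,0,0,0,0]]'|grep pos; python3 look.py 3; python3 go.py 430.5 371.5 62 0.93
```

```text
pack_a ['top', 'scene'] 0.93 [430.05 370.11   0.84] 0.142
pack_a ['top', 'scene'] 0.7 [ 5.5042e+02  3.8777e+02 -3.3000e-01] 0.072
pack_a ['top', 'scene'] 0.53 [610.31  94.66   2.63] 2.112
spent ['scene'] 0.97 [420.66 -55.96   1.66] 0.027
tcp_rot: [-3.141, -0.001, 2.501]
tool_pos: [429.9, 370.3, 198.6]
pack_a ['top', 'scene'] 0.88 [601.44  84.82   1.57] 1.033
pack_a ['top', 'scene'] 0.61 [ 5.5041e+02  3.8756e+02 -3.2000e-01] 0.065
pack_a ['top', 'scene'] 0.6 [432.05 367.65   0.86] 2.51
spent ['top', 'scene'] 0.6 [420.71 -56.     1.66] 0.112
t 23.6 tcp [430.8, 369.3, 198.7] rot [-3.142, 0.0, 2.499] F [-0.0, 0.4, -1.1] w 45.6 ff 0.0
shift now [1.6, 1.5, 136.7] turn rz -0.001 shift after turn [1.6, 1.5, 136.7] q6 now -0.35 end about -0.35
```

```bash
python3 -m jog '[[0.8,1,30,0,0,0.03],[0,0,35,0,0,0],[0,0,35,0,0,0],[0,0,18,0,0,0],[0,0,12,0,0,0],[0,0,6,0,0,0],[0,0,0,0,0,0]]'|grep -E "pos|contact"; python3 -m jog '[[0,0,0,0,0,0],[0,0,0,0,0,0],[0,0,0,0,0,0],[0,0,0,0,0,0],[0,0,0,0,0,0]]' 0|grep -E "pos|force|width"; python3 -m jog '[[0,0,-10,0,0,0],[0,0,-20,0,0,0],[0,0,-30,0,0,0],[0,0,-35,0,0,0],[0,0,-25,0,0,0],[0,0,-10,0,0,0],[0,0,0,0,0,0]]'; python3 go.py 580.5 209.2 192 -1.455
```

```text
tool_pos: [430.4, 371.3, 62.6]
contact_force: [-0.0, 0.1, 0.8]
tool_pos: [430.3, 371.7, 63.1]
contact_force: [0.2, -0.1, 0.1]
grip_width: 13.9
finger_force: 29.9
time: 25.5
tool_pos: [430.5, 371.7, 194.0]
tcp_rot: [3.139, 0.001, 2.471]
contact_force: [-0.1, 1.0, -3.2]
grip_width: 13.6
finger_force: 29.9
t 25.5 tcp [430.5, 371.7, 194.0] rot [3.139, 0.001, 2.471] F [-0.1, 1.0, -3.2] w 13.6 ff 29.9
shift now [-218.5, -34.1, 2.0] turn rz -0.787 shift after turn [-130.2, -178.8, 2.0] q6 now -0.32 end about -1.48
```

```bash
python3 -m jog '[[0,0,0,0,0,-0.08],[0,0,0,0,0,-0.12],[0,0,0,0,0,-0.13],[0,0,0,0,0,-0.13],[0,0,0,0,0,-0.13],[0,0,0,0,0,-0.12],[0,0,0,0,0,-0.077],[0,0,0,0,0,0]]'|grep -E "rot"; python3 -m jog '[[-8,-11,0,0,0,0],[-18,-25,0,0,0,0],[-22,-30,0,0,0,0],[-22,-30,0,0,0,0],[-22,-30,0,0,0,0],[-20,-28,0,0,0,0],[-13,-18,0,0,0,0],[-5,-7,0,0,0,0],[0,0,0,0,0,0],[0,0,0,0,0,0]]'|grep -E "pos|width"; python3 go.py 581 209.2 82 -1.455
```

```text
tcp_rot: [-3.14, -0.003, -3.025]
tool_pos: [579.4, 209.1, 192.3]
grip_width: 13.6
t 27.3 tcp [579.4, 209.1, 192.3] rot [3.141, -0.001, -3.026] F [-0.5, 0.4, -1.5] w 13.6 ff 29.9
shift now [-1.6, -0.1, 110.3] turn rz -0.0 shift after turn [-1.6, -0.1, 110.3] q6 now -1.46 end about -1.47
```

```bash
python3 -m jog '[[-1,0,25,0,0,0],[0,0,30,0,0,0],[0,0,30,0,0,0],[0,0,18,0,0,0],[0,0,7,0,0,0],[0,0,0,0,0,0],[0,0,0,0,0,0]]'|grep -E "pos|contact|width"
python3 - <<'E'
from h import *
bot.capture("scene")
z=bot.get_obs()["tool_pos"][2]-63
for d in find("pack_a","scene",4,.3):
    w=unproj("scene",d["pixel"],z+30)
    if np.hypot(w[0]-580,w[1]-209)<60: print(d["p"],fit(PACK[:1]+[box(-7,7,-13,13,30,50)],{"scene":d["mask"]},(580,209,-1.45),z))
E
```

```text
tool_pos: [581.4, 209.6, 84.0]
contact_force: [0.2, 0.2, -2.0]
grip_width: 13.9
0.68 (array([581.94983448, 209.30949837,  -1.53065484]), np.float64(0.09634982171747591))
```

Centred. Lower it, then push.

```bash
python3 -m jog '[[0.3,0,6,0,0,0],[0,0,5,0,0,0],[0,0,2,0,0,0],[0,0,0,0,0,0],[0,0,0,0,0,0]]'| grep -E "pos|contact"; for i in 1 2 ; do python3 -m jog '[[0,0,1,0,0,0],[0,0,0,0,0,0],[0,0,0,0,0,0]]'| grep -E "pos|contact|width"; done; python3 go.py 596 76.1 69 -1.455
```

```text
tool_pos: [580.7, 208.8, 69.6]
contact_force: [0.1, 0.8, -2.9]
tool_pos: [580.9, 208.9, 69.1]
contact_force: [0.1, -1.1, 1.0]
grip_width: 14.0
tool_pos: [581.0, 208.9, 69.1]
contact_force: [-3.1, -0.8, 8.4]
grip_width: 14.0
t 29.2 tcp [581.0, 208.9, 69.1] rot [3.141, 0.001, -3.025] F [-3.1, -0.8, 8.4] w 14.0 ff 30.0
shift now [0.5, -133.6, 0.1] turn rz 0.0 shift after turn [0.4, -133.6, 0.1] q6 now -1.47 end about -1.68
```

```bash
python3 -m jog '[[0,-3,-1.2,0,0,0],[0,-6,0,0,0,0],[0,-8,0,0,0,0],[0,-8,0,0,0,0],[0,-8,0,0,0,0],[0,-8,0,0,0,0],[0,-8,0,0,0,0],[0,-8,0,0,0,0],[0,-8,0,0,0,0],[0,-8,0,0,0,0]]'; python3 -m jog '[[0,-8,0,0,0,0],[0,-8,0,0,0,0],[0,-8,0,0,0,0],[0,-8,0,0,0,0],[0,-8,0,0,0,0],[0,-8,0,0,0,0],[0,-6,0,0,0,0],[0,-6,0,0,0,0],[0,-3,0,0,0,0],[0,0,0,0,0,0],[0,0,0,0,0,0]]'; python3 go.py 596 75.1 69 -1.455
```

```text
time: 30.2
tool_pos: [589.4, 136.4, 69.3]
tcp_rot: [3.14, 0.001, -3.026]
contact_force: [-0.4, 2.1, -3.5]
grip_width: 14.0
finger_force: 30.0
time: 31.3
tool_pos: [596.7, 72.8, 69.1]
tcp_rot: [-3.14, 0.0, -3.026]
contact_force: [-0.0, -1.1, 4.8]
grip_width: 13.9
finger_force: 30.0
t 31.3 tcp [596.7, 72.8, 69.1] rot [-3.14, 0.0, -3.026] F [-0.0, -1.1, 4.8] w 13.9 ff 30.0
shift now [0.4, 2.4, 0.1] turn rz 0.0 shift after turn [0.4, 2.4, 0.1] q6 now -1.69 end about -1.69
```

```bash
python3 -m jog '[[0,0,0,0,0,0],[0,0,0,0,0,0],[0,0,0,0,0,0]]' 40|tail -2; python3 -m jog '[[0,0,-15,0,0,0],[0,0,-30,0,0,0],[0,0,-40,0,0,0],[0,0,-35,0,0,0],[0,0,-10,0,0,0]]'|grep pos
python3 look.py 4
python3 - <<'E'
import cv2,numpy as np
z=lambda im,x,y:cv2.resize(im[y:y+110,x:x+110],None,fx=3.6,fy=3.6,interpolation=cv2.INTER_CUBIC)
cv2.imwrite("pics/p2.png",np.hstack([z(cv2.imread("pics/scene4.png"),290,170),z(cv2.imread("pics/top4.png"),270,120)]))
E
python3 go.py 550 387 190 -0.3
```

```text
grip_width: 33.2
finger_force: 0.0
tool_pos: [598.1, 73.7, 203.0]
pack_a ['top', 'scene'] 0.74 [608.12   6.37   2.21] 3.296
pack_a ['top', 'scene'] 0.6 [549.63 388.     2.84] 0.088
spent ['scene'] 0.66 [420.4  -55.92   1.66] 0.012
t 32.4 tcp [595.5, 73.7, 196.8] rot [3.141, -0.004, -3.025] F [-0.1, 0.5, -0.1] w 36.5 ff 0.0
shift now [8.9, 316.4, 6.8] turn rz -1.155 shift after turn [-285.8, 136.0, 6.8] q6 now -1.69 end about -2.36
```

View pics/p2.png

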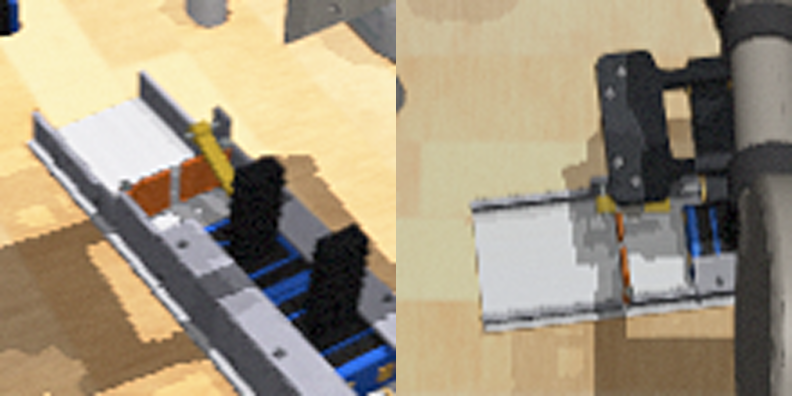

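Both packs are in, the gate is closed and the catch is down. Now the third pack.

```bash
python3 -m jog '[[0,0,0,0,0,-0.1],[0,0,0,0,0,-0.13],[0,0,0,0,0,-0.13],[0,0,0,0,0,-0.13],[0,0,0,0,0,-0.13],[0,0,0,0,0,-0.13],[0,0,0,0,0,-0.13],[0,0,0,0,0,-0.13],[0,0,0,0,0,-0.1],[0,0,0,0,0,-0.045],[0,0,0,0,0,0]]' 50|grep -E "rot"; python3 -m jog '[[-15,7,0,0,0,0],[-28,13,0,0,0,0],[-32,15,0,0,0,0],[-32,15,0,0,0,0],[-32,15,0,0,0,0],[-32,15,0,0,0,0],[-32,15,0,0,0,0],[-32,15,0,0,0,0],[-28,14,0,0,0,0],[-16,8,0,0,0,0],[-6,3,0,0,0,0],[0,0,0,0,0,0]]'|grep pos; python3 look.py 5; python3 go.py 549.8 387.3 62 -0.3
```

```text
tcp_rot: [3.139, -0.001, -1.87]
tool_pos: [551.2, 386.3, 198.5]
pack_a ['top', 'scene'] 0.8 [603.99  76.62   1.03] 1.257
pack_a ['top', 'scene'] 0.67 [614.19  11.6    1.02] 1.213
spent ['top', 'scene'] 0.97 [420.54 -56.33   1.67] 0.046
t 35.0 tcp [552.1, 384.8, 199.2] rot [-3.141, 0.0, -1.872] F [0.0, -0.3, -0.3] w 46.0 ff 0.0
shift now [-1.7, 3.0, 137.2] turn rz -0.001 shift after turn [-1.7, 3.0, 137.2] q6 now -2.35 end about -2.34
```

```bash
python3 -m jog '[[-1,2,30,0,0,0],[0,0,20,0,0,0],[0,0,15,0,0,0],[0,0,0,0,0,0]]'|grep -E "pos|contact"
python3 - <<'E'
from h import *
a=bot.capture("scene");b=bot.capture("top")
z=lambda im,x,y:cv2.resize(im[y:y+110,x:x+110],None,fx=3.6,fy=3.6,interpolation=cv2.INTER_CUBIC)
cv2.imwrite("pics/p3.png",np.hstack([z(a,220,80),z(b,170,150)])[:,:,::-1])
E
```

```text
tool_pos: [549.1, 386.1, 131.5]
contact_force: [0.7, 0.3, -0.9]
```

View pics/p3.png

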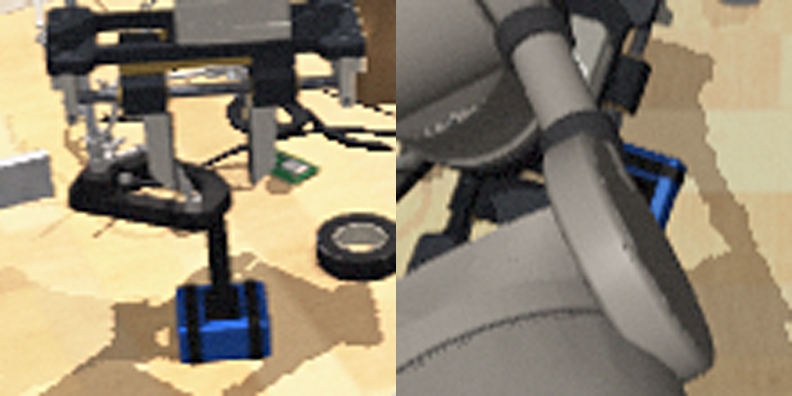

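Run:
```python
from h import *
bot.capture("scene")
print(proj("scene",[[549.8,387.3,95],bot.get_obs()["tool_pos"],[549.8,387.3,15]]))
for d in find("pack_a","scene",5,.3):
    w=unproj("scene",d["pixel"],25)
    if w[1]>250: print(d["p"],w,fit(PACK,{"scene":d["mask"]},w[:2]))
```

```text
[[280.0366475  142.45639373]
 [279.40940649 127.87092208]
 [281.85164909 169.23566839]]
0.74 [544.15667732 385.42408599  25.        ] (array([ 5.49958285e+02,  3.88129132e+02, -3.21447139e-01]), np.float64(0.04423799779725492))
```

Still in place and under the fingers. Grasp, then check the grip at lift.

```bash
python3 -m jog '[[-1,0,25,0,0,0],[0,0,25,0,0,0],[0,0,14,0,0,0],[0,0,6,0,0,0],[0,0,0,0,0,0]]'|grep -E "pos|contact"; python3 -m jog '[[0,0,0,0,0,0],[0,0,0,0,0,0],[0,0,0,0,0,0],[0,0,0,0,0,0],[0,0,0,0,0,0]]' 0|grep -E "pos|force|width"; python3 -m jog '[[0,0,-10,0,0,0],[0,0,-20,0,0,0],[0,0,-30,0,0,0],[0,0,-35,0,0,0],[0,0,-25,0,0,0],[0,0,-10,0,0,0],[0,0,0,0,0,0]]'; python3 go.py 580.5 209.2 192 -1.455
```

```text
tool_pos: [550.4, 388.4, 63.9]
contact_force: [-0.1, -0.4, 0.1]
tool_pos: [550.3, 388.5, 64.3]
contact_force: [-0.5, 1.4, 0.6]
grip_width: 14.0
finger_force: 30.0
time: 37.3
tool_pos: [550.8, 388.7, 195.6]
tcp_rot: [-3.14, 0.002, -1.87]
contact_force: [-0.4, 0.4, -2.2]
grip_width: 13.4
finger_force: 30.0
t 37.3 tcp [550.8, 388.7, 195.6] rot [-3.14, 0.002, -1.87] F [-0.4, 0.4, -2.2] w 13.4 ff 30.0
shift now [162.7, -81.4, 3.6] turn rz 1.155 shift after turn [-8.8, -181.7, 3.6] q6 now -2.34 end about -1.45
```

```bash
python3 -m jog '[[0,0,0,0,0,0.08],[0,0,0,0,0,0.13],[0,0,0,0,0,0.13],[0,0,0,0,0,0.13],[0,0,0,0,0,0.13],[0,0,0,0,0,0.13],[0,0,0,0,0,0.13],[0,0,0,0,0,0.13],[0,0,0,0,0,0.1],[0,0,0,0,0,0.065],[0,0,0,0,0,0]]'|grep -E "rot"; python3 -m jog '[[0,-11,0,0,0,0],[-1,-25,0,0,0,0],[-1.5,-32,0,0,0,0],[-1.5,-32,0,0,0,0],[-1.5,-31,0,0,0,0],[-1.5,-26,0,0,0,0],[-1,-17,0,0,0,0],[-0.8,-7,0,0,0,0],[0,0,0,0,0,0],[0,0,0,0,0,0]]'|grep -E "pos|width"; python3 go.py 581 209.2 84 -1.455
```

```text
tcp_rot: [-3.14, -0.004, -3.026]
tool_pos: [579.8, 210.4, 193.8]
grip_width: 14.1
t 39.4 tcp [579.8, 210.4, 193.8] rot [3.141, -0.0, -3.025] F [0.9, 0.5, -1.5] w 14.1 ff 30.0
shift now [-1.0, -1.4, 109.8] turn rz 0.001 shift after turn [-1.0, -1.4, 109.8] q6 now -1.46 end about -1.47
```

```bash
python3 -m jog '[[-1,-1,25,0,0,0],[0,0,30,0,0,0],[0,0,30,0,0,0],[0,0,18,0,0,0],[0,0,7,0,0,0],[0,0,0,0,0,0],[0,0,0,0,0,0]]'|grep -E "pos|contact|width"
python3 - <<'E'
from h import *
bot.capture("scene")
z=bot.get_obs()["tool_pos"][2]-64
for d in find("pack_a","scene",4,.3):
    w=unproj("scene",d["pixel"],z+30)
    if np.hypot(w[0]-580,w[1]-209)<60: print(d["p"],fit(PACK[:1]+[box(-7,7,-13,13,30,50)],{"scene":d["mask"]},(580,209,-1.45),z))
E
```

```text
tool_pos: [581.7, 209.5, 85.0]
contact_force: [-0.1, -0.1, -2.0]
grip_width: 13.6
0.93 (array([581.21369888, 209.4143688 ,  -1.5225592 ]), np.float64(0.10156980266873436))
```

```bash
python3 -m jog '[[0.3,0,6,0,0,0],[0,0,5,0,0,0],[0,0,2,0,0,0],[0,0,0,0,0,0],[0,0,0,0,0,0]]'| grep -E "pos|contact"; for i in 1 2 ; do python3 -m jog '[[0,0,1,0,0,0],[0,0,0,0,0,0],[0,0,0,0,0,0]]'| grep -E "pos|contact|width"; done; python3 go.py 596 76.1 69 -1.455
```

```text
tool_pos: [580.9, 208.7, 70.9]
contact_force: [0.6, 0.1, -1.6]
tool_pos: [581.1, 208.8, 70.2]
contact_force: [0.4, 0.8, 0.4]
grip_width: 14.1
tool_pos: [581.1, 208.9, 70.2]
contact_force: [-3.1, -0.1, 8.0]
grip_width: 13.7
t 41.3 tcp [581.1, 208.9, 70.2] rot [3.141, 0.001, -3.025] F [-3.1, -0.1, 8.0] w 13.7 ff 30.0
shift now [0.6, -133.6, 1.2] turn rz 0.001 shift after turn [0.5, -133.6, 1.2] q6 now -1.47 end about -1.68
```

```bash
python3 -m jog '[[0,-3,-1.2,0,0,0],[0,-6,0,0,0,0],[0,-8,0,0,0,0],[0,-8,0,0,0,0],[0,-8,0,0,0,0],[0,-8,0,0,0,0],[0,-8,0,0,0,0],[0,-8,0,0,0,0],[0,-8,0,0,0,0],[0,-8,0,0,0,0]]'; python3 -m jog '[[0,-8,0,0,0,0],[0,-8,0,0,0,0],[0,-8,0,0,0,0],[0,-8,0,0,0,0],[0,-8,0,0,0,0],[0,-8,0,0,0,0],[0,-6,0,0,0,0],[0,-6,0,0,0,0],[0,-3,0,0,0,0],[0,0,0,0,0,0],[0,0,0,0,0,0]]'; python3 go.py 596 75.1 69 -1.455
```

```text
time: 42.3
tool_pos: [589.5, 135.8, 70.5]
tcp_rot: [3.141, 0.001, -3.026]
contact_force: [-0.8, 7.0, 0.9]
grip_width: 13.7
finger_force: 30.0
time: 43.4
tool_pos: [596.5, 73.1, 70.2]
tcp_rot: [-3.141, -0.0, -3.026]
contact_force: [-1.5, 2.6, 4.9]
grip_width: 14.1
finger_force: 30.0
t 43.4 tcp [596.5, 73.1, 70.2] rot [-3.141, -0.0, -3.026] F [-1.5, 2.6, 4.9] w 14.1 ff 30.0
shift now [0.3, 2.0, 1.2] turn rz 0.0 shift after turn [0.3, 2.0, 1.2] q6 now -1.69 end about -1.69
```

Release, rise and back off toward the robot's left for a clear view.

```bash
python3 -m jog '[[0,0,0,0,0,0],[0,0,0,0,0,0],[0,0,0,0,0,0]]' 40|tail -2; python3 -m jog '[[0,0,-15,0,0,0],[0,0,-30,0,0,0],[0,0,-40,0,0,0],[0,0,-35,0,0,0],[0,0,-10,0,0,0],[0,20,0,0,0,0],[0,40,0,0,0,0],[0,45,0,0,0,0],[0,45,0,0,0,0],[0,45,0,0,0,0],[0,45,0,0,0,0],[0,30,0,0,0,0]]'|grep pos;  python3 -m jog '[[20,40,0,0,0,0],[20,40,0,0,0,0],[20,30,0,0,0,0],[0,0,0,0,0,0]]'|grep -E "pos|contact"
python3 look.py 6
python3 - <<'E'
import cv2,numpy as np
z=lambda im,x,y:cv2.resize(im[y:y+150,x:x+150],None,fx=2.65,fy=2.65,interpolation=cv2.INTER_CUBIC)
cv2.imwrite("pics/p4.png",np.hstack([z(cv2.imread("pics/scene6.png"),290,175),z(cv2.imread("pics/top6.png"),285,130)]))
E
```

```text
grip_width: 33.5
finger_force: 0.0
tool_pos: [564.1, 344.5, 198.8]
tool_pos: [489.2, 447.6, 198.8]
contact_force: [-0.7, -1.0, 0.5]
pack_a ['top', 'scene'] 0.67 [619.85 -54.54   2.24] 1.264
pack_a ['top', 'scene'] 0.67 [601.5   76.79   1.02] 1.334
spent ['top', 'scene'] 0.73 [420.53 -55.81   1.73] 0.103
spent ['top'] 0.73 [582.73 183.23   2.15] 0.752
```

View pics/p4.png

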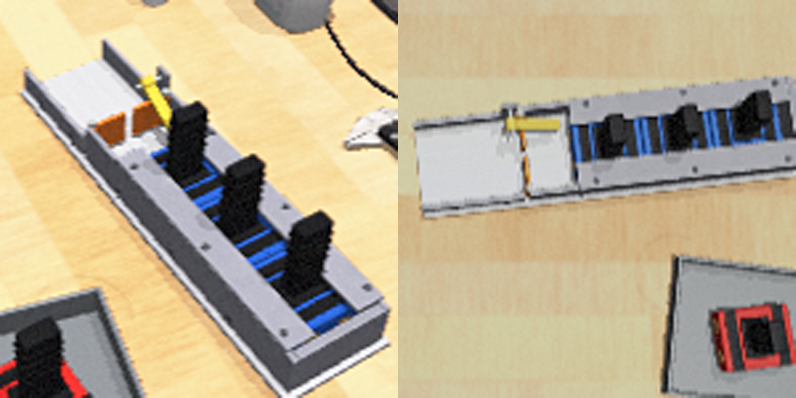

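View pics/scene6.png

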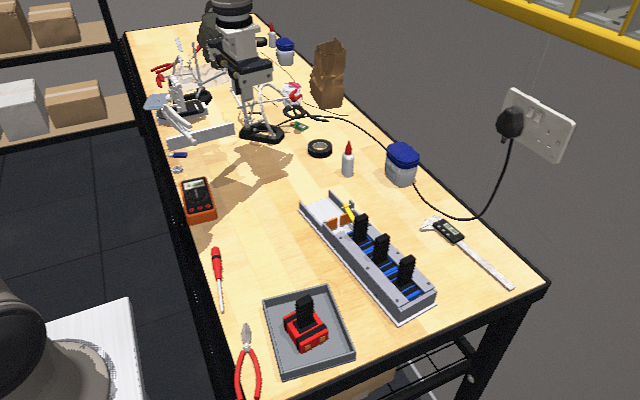

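All three blue packs are behind the catch, which ends at (558,125) with the rear pack's edge at (573,140). The gate is shut, the red pack stands in the tray at (305,330), and the bystanders have not moved. Handing in.

```bash
python3 -c "
from plant import bot
print(bot.close_job())"
```

```text
the job is handed in; nothing more can be done
None
```

Job handed in: the red pack stands upright in the tray, and all three blue packs are loaded behind the dropped catch with the gate closed; no verdict was returned.

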